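# Put the levelling kit back in its trays

### The arm

A 7-joint arm with a two-finger parallel gripper is mounted at the origin on a cart in front of the work surface, level with it; the furniture and walls round the work are solid. World frame = base frame: x ahead of the robot, y to its left, z up, the work surface at z = 0. Lengths are in m, angles in degrees, forces in N, time in s.
With the tool pointing down it reaches from about 0.425 to 0.875 m from the base axis. Payload 4.7 kg.
Tool frame: the origin (TCP) lies between the finger pads; the fingertips stand env.finger_overhang ahead of it and the grasp point (between the pads) lies 5 mm behind it (env.finger_overhang is the distance from the TCP to the fingertips, in m); z points along the fingers, y is the line along which they close (so a half turn about z gives the same grasp; the last joint's range is limited). The gripper opens to 87 mm and grips with 3 to 60 N. Pads are 19 mm wide; open, the fingers measure 117 mm over their backs; the gripper's body (75 mm by 190 mm) begins 51 mm behind the grasp point.
Start: joints at [-75.911, 18.392, -4.016, 83.108, 1.295, 78.541, -3.26], TCP at [0.149, 0.633, 0.237] pointing down, gripper open.
Joint ranges: [-163.93, 163.93], [-17.29, 119.83], [-79.2, 71.16], [3.27, 140.29], [-89.18, 269.18], [5.43, 117.66], [-154.24, 154.24]. Speed limits (degrees/s): [147.25, 147.25, 180, 180, 180, 180, 180].

### API

Orientations are given as [roll, pitch, yaw] about the fixed x, y, z axes, in that order (R = Rz(yaw) Ry(pitch) Rx(roll)).
In Python, from cell import telemetry, eyes, env, models gives the robot as it stands. The module is installed in compiled form; this text tells all that it offers.
- The arm moves only by the tool drive_tool, never from a script. Its arguments are lists of equal length, an entry for each row: "angular": the turn, a rotation vector about the tool's x, y, z in rad, a list of three; "delta_pos": the shift along the tool's x, y, z in cm, a list of three; "gripper": the finger opening in cm, from 0 to 8.7. A call has 1 to 20 rows; each row shifts and turns the commanded pose from where the row before left it, along the tool's axes as they then stand; what a row does not reach is not made up. A row lasts 1/10 s, in which the tool goes at most 50 mm and 8.59 degrees, less where a joint would pass 70% of its speed; a pose out of reach is approached as far as the arm can. A call with a gripper value outside its range is refused whole. The fingers move at their own pace and stop on an object; "squeeze" is the grip in N (left out, the last holds). Time passes only in rows, so rows that do not move let the fingers close. It gives the time, the measured TCP pose, the force, the opening and the grip force at its end, in the units of the state.
- telemetry.get_obs(): the state, without advancing time (a new reading comes with each control period).
- eyes.read_camera(name): name is "side" or "top"; returns a dict with "pixels" (480x640x3 uint8, red, green, blue), "mtx" (3x3 intrinsics, pixels), "origin" and "orientation" of the camera in the world. Camera axes: x right, y down, z forward; pixel columns grow to the right and rows downward; lengths in m; the calibration is good to about 2 mm. A picture is of the moment at which its call begins. There is no depth.
- env.sign_off(): hands the job in; it is judged then, once.
Trained networks look in a picture, given as the dict that the camera call returned (one of the last four; its "shot" number tells which), for a name from the list of things; names that differ only in an ending like _2 or _b are one class to them, and where a whole thing is asked for, a point or a joint stands for the part that bears it (a point fixed in the world has none). Each returns a list of dicts, best first, with "p" (0 to 1); they miss things now and then, are a little off and sometimes report something else, mostly with a low value. They report only what shows in the picture. A call takes as long as a camera call. They do not tell look-alikes from the thing itself.
- models.search_frame(picture, target): "centre" ([column, row] in pixels, amid what is visible of it).
- models.cut_out(picture, target): "pixels" (480x640 bool, what is visible of it) and "centre" ([column, row] in pixels, amid what is visible of it).
The state is a dict: "time_s": time; "qpos": joint angles; "joint_velocities": joint speeds; "effort": joint torques, N m; "tool_pos": TCP position; "tool_rot": TCP orientation; "force": force on the tool from outside, world axes, zero at the start; "wrist_torque": the same for the moment, N m; "grip_width": finger opening in m; "grasp_force": force on a finger pad.
Only numpy, scipy, OpenCV 4.12 (cv2) and the standard library are available. Lean on these libraries where they do the work, as an engineer would, in place of code of your own. Each camera call takes 0.05 s, during which the arm holds its last target. There are 200 camera calls.

### The job

Someone left the levelling kit piled up on the bench: take the pile apart and lay each of the four parts flat in the one grey tray that is made to its shape and size (10 mm of play all round), fully down inside the rim and right way up. Let no part tip over on the way, and leave the cup standing where it is.

Things in the scene. Friction and masses are not known exactly. Their poses are not given: they have to be found in the camera images.
- clamp_knob: black round clamp knob with seven lobes, about 47 mm across and 27 mm high, origin at the centre of its underside, z up. In the pile at the start: on top, on the disc. Belongs in the small round dish.
- disc_weight: plain round steel disc, 64 mm across and 22 mm high, 0.4 kg, origin at the centre of its underside, z up. In the pile at the start: second from the top, on the bar. Belongs in the large round dish.
- spacer_bar: aluminium bar with a small dark hole near each end of its top, 100 mm (its x) by 44 mm (its y) by 20 mm high, origin at the centre of its underside. In the pile at the start: third from the top, on the block. Belongs in the short rectangular tray, its length along the tray's.
- packing_block: plywood block, 130 mm (its x) by 60 mm (its y) by 25 mm high, origin at the centre of its underside. In the pile at the start: at the bottom, on the table. Belongs in the long rectangular tray, its length along the tray's.
- small_dish: fixed grey round dish, the smaller of two, 67 mm across inside, 75 mm outside, floor 3 mm thick, rim 8 mm high over the table; origin at the centre of its underside.
- large_dish: fixed grey round dish, the larger of two, 84 mm across inside, 92 mm outside, floor 3 mm thick, rim 8 mm high over the table; origin at the centre of its underside.
- short_tray: fixed grey rectangular tray, the smaller of two, 120 mm (its x) by 64 mm (its y) inside, walls 4 mm, floor 3 mm thick, rim 8 mm high over the table; origin at the centre of its underside.
- long_tray: fixed grey rectangular tray, the larger of two, 150 mm (its x) by 80 mm (its y) inside, walls 4 mm, floor 3 mm thick, rim 8 mm high over the table; origin at the centre of its underside.
- cup: off-white open cup, a bystander standing on the table among the trays, 68 mm across, 85 mm high, light; origin at the centre of its underside, z up.
Things that resemble listed ones, but are neither listed nor needed, are in the scene too. Leave any brown or orange look-alike of the small_dish alone.

How it is judged (in metres and radians):
At the end, for the whole second after the job is handed in: knob in small dish, disc in large dish, bar in short tray, block in long tray: each centre within 16 mm of its tray's centre, underside less than 5.5 mm above the tray's underside (on the floor), level within 0.05 rad, at rest; cup upright, within 30 mm of where it stood (horizontal distance between clamp_knob and small_dish below 0.016 m and z of clamp_knob in the frame of small_dish below 0.0055 m and angle between each of clamp_knob, disc_weight, spacer_bar, packing_block's own z axis and vertical below 0.05 rad and linear speed of each of clamp_knob, disc_weight, spacer_bar, packing_block below 0.02 m/s and horizontal distance between disc_weight and large_dish below 0.016 m and z of disc_weight in the frame of large_dish below 0.0055 m and horizontal distance between spacer_bar and short_tray below 0.016 m and z of spacer_bar in the frame of short_tray below 0.0055 m and horizontal distance between packing_block and long_tray below 0.016 m and z of packing_block in the frame of long_tray below 0.0055 m and angle between cup's own z axis and vertical below 0.2 rad and distance of cup from where it was at the start of the episode below 0.03 m); the robot touches nothing.
It fails at once if a part of the kit tips over (more than about 45 degrees) (angle between any of clamp_knob, disc_weight, spacer_bar, packing_block's own z axis and vertical above 0.8 rad).
It fails at once if the cup is knocked over or pushed more than 30 mm (angle between cup's own z axis and vertical above 0.4 rad or distance of cup from where it was at the start of the episode above 0.03 m).
It also fails if it takes over 112 s, if anything falls off the work surface, if the arm or the gripper's body presses on something with over 40 N, if the wrist force passes 120 N, or if a joint passes its speed limit or range.

## Working session

There is one attempt and no reset: what is moved stays moved. The work goes in short steps, Python scripts to look and compute and a tool call to move; the robot and the scene stay as the last step left them, time stands still between calls to the robot, and variables do not carry over. Pictures are saved under pics/ and viewed, at most 14 in all, crops included, and the job is handed in when it is done.

Besides the shell and the picture viewer there is one more tool, called after "Emit:" as a command line: name --argument value ..., lists and objects as JSON in quotes. drive_tool: Moves the arm, as the interface text tells. Its arguments: {"type":"object","properties":{"angular":{"type":"array","items":{"type":"array","items":{"type":"number"}}},"delta_pos":{"type":"array","items":{"type":"array","items":{"type":"number"}}},"gripper":{"type":"array","items":{"type":"number"}},"squeeze":{"type":"number"}},"required":["angular","delta_pos","gripper"]}

```bash
mkdir -p pics; python3 - <<'E'
from cell import telemetry, eyes, env, models
import cv2
o=telemetry.get_obs(); print(o); print(env.finger_overhang)
for n in ("side","top"):
    p=eyes.read_camera(n); cv2.imwrite(f"pics/{n}0.png",p["pixels"][:,:,::-1]); print(n,p["mtx"],p["origin"],p["orientation"])
E
```

```text
{'time_s': 0.0, 'qpos': array([-75.91129945,  18.4401233 ,  -4.01619201,  83.17448937,
         1.2945749 ,  78.539499  ,  -3.25961329]), 'joint_velocities': array([-0.11228367,  0.01839526, -0.04964611, -0.04175461, -0.02028198,
       -0.01304715, -0.00794004]), 'effort': array([ 8.70817366e-04, -4.91294324e+01, -4.03561899e-01, -3.12526417e+01,
       -6.40653865e-02,  4.36762290e-02,  1.58365160e-04]), 'tool_pos': array([0.14924028, 0.63210386, 0.23545312]), 'tool_rot': array([-1.79891108e+02,  5.02797679e-03,  1.66721973e+02]), 'force': array([ 0.42938708, -0.14846899,  0.21307949]), 'wrist_torque': array([-0.00922234,  0.01113716, -0.00932088]), 'grasp_force': 0.0, 'grip_width': 0.08687576875547158}
0.014
side [[458.64830316   0.         320.48632538]
 [  0.         458.64830316 234.7428405 ]
 [  0.           0.           1.        ]] [0.8522899  0.32925354 0.88327036] [-150.00407381   -0.25778647  140.22725351]
top [[607.46923797   0.         309.60471981]
 [  0.         607.46923797 249.46020726]
 [  0.           0.           1.        ]] [0.36805207 0.03108606 1.45675668] [-172.8703425    -2.96911954  -90.94728058]
```

View pics/top0.png

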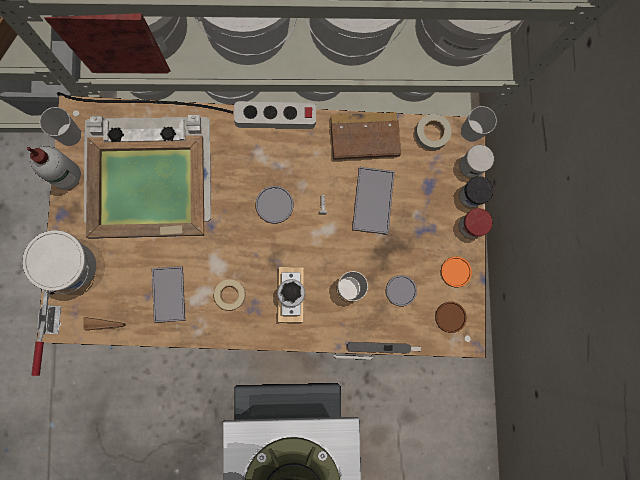

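View pics/side0.png

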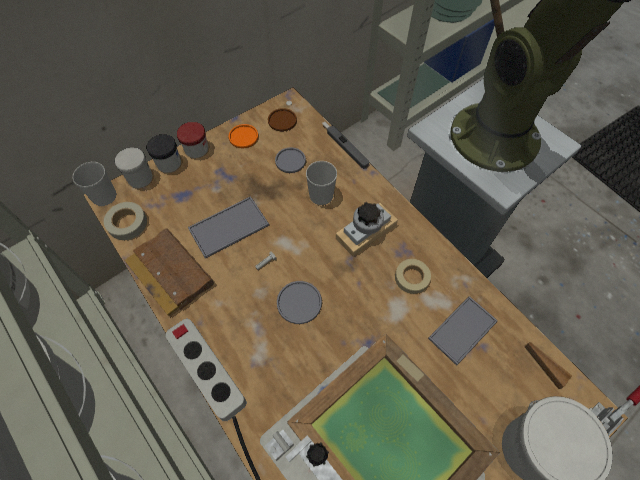

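The top view shows the pile at (290,292), the cup at (350,287), the short tray at (169,294) and the long tray at (373,201). The large dish is at (274,205). There are three small-dish candidates: grey (401,291), orange (456,272) and brown (450,317). Grey is the one described. I'll measure these and take one enlarged crop to confirm.

```bash
cat > h.py <<'E'
from cell import telemetry, eyes, env, models
import cv2, numpy as np
from scipy.spatial.transform import Rotation as Ro
def ray(p,uv,z):
    uv=np.atleast_2d(np.array(uv,float)); K=np.array(p["mtx"])
    d=np.c_[uv,np.ones(len(uv))]@np.linalg.inv(K).T
    d=d@Ro.from_euler("xyz",p["orientation"],degrees=True).as_matrix().T
    o=np.array(p["origin"]); return (o+d*((z-o[2])/d[:,2:]))[:,:2]
def shape(p,mask,z):
    "mask outline on plane z: centre, size, long-axis yaw (deg)"
    c=max(cv2.findContours(mask.astype(np.uint8),cv2.RETR_EXTERNAL,cv2.CHAIN_APPROX_NONE)[0],key=cv2.contourArea)[:,0]
    w=ray(p,c,z).astype(np.float32)
    (x,y),(a,b),_=r=cv2.minAreaRect(w*1000); q=cv2.boxPoints(r)
    e=max((q[1]-q[0],q[2]-q[1]),key=np.linalg.norm)
    return np.round([x,y,max(a,b),min(a,b),np.degrees(np.arctan2(e[1],e[0]))%180],1)
def look(n,targets):
    p=eyes.read_camera(n)
    for t,z in targets:
        for d in models.cut_out(p,t)[:3]:
            if d["p"]>.2: print(n,t,round(d["p"],2),np.round(d["centre"]),shape(p,d["pixels"],z))
    return p
E
python3 - <<'E'
from h import *
T=[("small_dish",.008),("large_dish",.008),("short_tray",.008),("long_tray",.008),("cup",.085),("cup",.0),("clamp_knob",.094),("disc_weight",.067),("spacer_bar",.045),("packing_block",.025)]
for n in("top","side"): 
    p=look(n,T)
    if n=="top":
        c=p["pixels"][230:340,250:480,::-1]; cv2.imwrite("pics/c1.png",cv2.resize(c,None,fx=3.4,fy=3.4,interpolation=cv2.INTER_CUBIC))
E
```

```text
top small_dish 0.94 [452. 317.] [ 380.2 -384.6   73.2   69.3   89. ]
top small_dish 0.87 [401. 289.] [ 447.9 -265.5   73.    72.1   89.2]
top small_dish 0.56 [457. 273.] [ 490.9 -401.8   74.3   70.6   89.2]
top large_dish 0.88 [273. 204.] [660.2  37.4  88.8  87.  179.3]
top short_tray 0.67 [170. 294.] [446.3 289.  128.2  72.8   3. ]
top long_tray 0.66 [373. 199.] [ 668.3 -204.1  160.1   92.5  173. ]
top cup 0.88 [351. 286.] [ 454.1 -138.3   68.3   64.9   70.3]
top cup 0.88 [351. 286.] [ 459.4 -148.8   72.5   68.9   70.3]
top clamp_knob 0.5 [292. 290.] [444.2   2.   44.8  42.6 179.2]
top spacer_bar 0.75 [289. 280.] [481.9   1.7  41.9  23.3  89.4]
top spacer_bar 0.42 [296. 315.] [399.5   1.5  57.9  48.3  89.4]
top packing_block 0.68 [296. 318.] [398.7   1.2  60.3  44.7  86.8]
side small_dish 0.92 [292. 159.] [ 446.8 -267.4   73.5   73.2  158. ]
side small_dish 0.65 [244. 134.] [ 492.3 -403.7   79.2   76.8   85.9]
side large_dish 0.64 [298. 300.] [659.9  35.9  90.9  89.6  50.3]
side short_tray 0.87 [461. 330.] [446.7 287.5 130.7  71.3   2.7]
side short_tray 0.56 [355. 230.] [462.8 -13.2  51.7  37.3  90.2]
side long_tray 0.92 [231. 229.] [ 668.2 -205.4  158.3   90.8  171.5]
side cup 0.59 [323. 181.] [ 472.3 -123.1  111.6   65.6   50.4]
side cup 0.59 [323. 181.] [ 431.8 -171.3  123.5   72.5   50.4]
side clamp_knob 0.82 [369. 213.] [449.4   4.3  53.6  43.1  47.9]
side clamp_knob 0.54 [300. 304.] [678.2  65.3  82.9  81.9 140.3]
side disc_weight 0.61 [367. 225.] [452.2   8.7  63.2  55.  134.7]
side disc_weight 0.5 [356. 231.] [493.4  10.2  46.4  32.6  96.2]
side disc_weight 0.33 [301. 302.] [673.   55.6  84.7  83.9  50.3]
side spacer_bar 0.85 [355. 230.] [479.7   1.2  50.4  38.8  91.6]
side spacer_bar 0.54 [362. 240.] [454.   10.9 134.3  65.  177.7]
side packing_block 0.7 [363. 240.] [445.2   3.9 136.2  65.3 176.5]
```

View pics/c1.png

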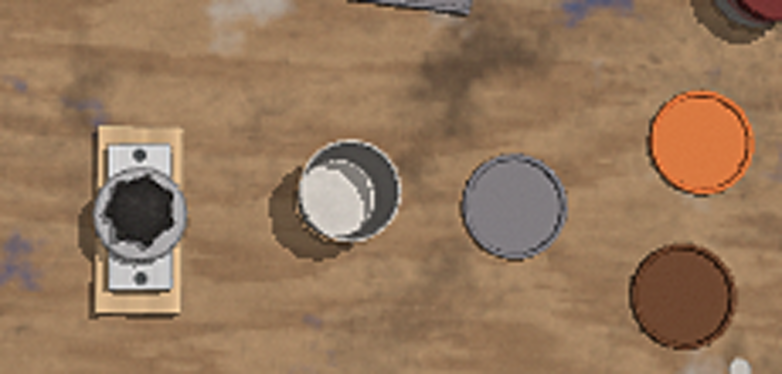

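The crop confirms the grey dish at (401,289) as the small dish; the orange and brown ones are look-alikes. The pile is neat, with its length along the image's vertical. Next I measure the pile parts from crop pixels and start moving.

```bash
python3 - <<'E'
from h import *
p=eyes.read_camera("top")
f=lambda pts,z: print(np.round(ray(p,[(250+a/3.4-.35,230+b/3.4-.35) for a,b in pts],z)*1000,1).tolist())
f([(139.5,210)],.094); f([(140,214)],.067); f([(140,155),(140,279),(140,217)],.045); f([(97,126),(183,126),(182,315),(95,313)],.025); f([(349,191)],.085)
E
```

```text
[[443.2, 1.6]]
[[442.0, 0.7]]
[[483.6, -0.3], [399.1, 0.8], [441.2, 0.3]]
[[505.8, 28.9], [505.1, -30.9], [374.4, -28.2], [376.7, 31.6]]
[[454.5, -138.6]]
```

Emit:
drive_tool --angular '[[0, 0, 0.134], [0, 0, 0.134], [0, 0, 0.134], [0, 0, 0.134], [0, 0, 0.134], [0, 0, 0.134], [0, 0, 0.134], [0, 0, 0.134], [0, 0, 0.134], [0, 0, 0.133], [0, 0, 0]]' --delta_pos '[[0, 0, 0], [0, 0, 0], [0, 0, 0], [0, 0, 0], [0, 0, 0], [0, 0, 0], [0, 0, 0], [0, 0, 0], [0, 0, 0], [0, 0, 0], [0, 0, 0]]' --gripper '[8.7, 8.7, 8.7, 8.7, 8.7, 8.7, 8.7, 8.7, 8.7, 8.7, 8.7]'

```text
time_s: 2.35
tool_pos: [0.1493, 0.6327, 0.2366]
tool_rot: [180.0, -0.0, 90.0]
force: [-0.6, -1.2, -0.5]
grip_width: 0.0867
grasp_force: 0.0
```

Emit:
drive_tool --angular '[[0, 0, 0], [0, 0, 0], [0, 0, 0], [0, 0, 0], [0, 0, 0], [0, 0, 0], [0, 0, 0], [0, 0, 0], [0, 0, 0], [0, 0, 0], [0, 0, 0], [0, 0, 0], [0, 0, 0], [0, 0, 0], [0, 0, 0], [0, 0, 0]]' --delta_pos '[[-2.2, 1.95, 0], [-2.2, 1.95, 0], [-2.2, 1.95, 0], [-2.2, 1.95, 0], [-2.2, 1.95, 0], [-2.2, 1.95, 0], [-2.2, 1.95, 0], [-2.2, 1.95, 0], [-2.2, 1.95, 0], [-2.2, 1.95, 0], [-2.2, 1.95, 0], [-2.2, 1.95, 0], [-2.2, 1.95, 0], [-2.2, 1.95, 0], [-2.2, 1.95, 0], [0, 0, 0]]' --gripper '[8.7, 8.7, 8.7, 8.7, 8.7, 8.7, 8.7, 8.7, 8.7, 8.7, 8.7, 8.7, 8.7, 8.7, 8.7, 8.7]'

```text
time_s: 3.95
tool_pos: [0.4452, 0.2982, 0.237]
tool_rot: [179.9, 0.1, 89.8]
force: [0.1, -0.7, 0.4]
grip_width: 0.0868
grasp_force: 0.0
```

Emit:
drive_tool --angular '[[0, 0, 0], [0, 0, 0], [0, 0, 0], [0, 0, 0], [0, 0, 0], [0, 0, 0], [0, 0, 0], [0, 0, 0], [0, 0, 0], [0, 0, 0], [0, 0, 0], [0, 0, 0], [0, 0, 0]]' --delta_pos '[[-2.5, 0, 0], [-2.5, 0, 0], [-2.5, 0, 0], [-2.5, 0, 0], [-2.5, 0, 0], [-2.5, 0, 0], [-2.5, 0, 0], [-2.5, 0, 0], [-2.5, 0, 0], [-2.5, 0, 0], [-2.5, 0, 0], [-2.5, 0, 0], [0, 0, 0]]' --gripper '[8.7, 8.7, 8.7, 8.7, 8.7, 8.7, 8.7, 8.7, 8.7, 8.7, 8.7, 8.7, 8.7]'

```text
time_s: 5.25
tool_pos: [0.4419, -0.0003, 0.237]
tool_rot: [179.9, -0.0, 89.9]
force: [1.3, -0.1, 0.4]
grip_width: 0.0871
grasp_force: 0.0
```

Emit:
drive_tool --angular '[[0, 0, 0], [0, 0, 0], [0, 0, 0], [0, 0, 0], [0, 0, 0], [0, 0, 0], [0, 0, 0], [0, 0, 0], [0, 0, 0], [0, 0, 0]]' --delta_pos '[[0.1, 0.1, 2], [0, 0, 2], [0, 0, 2], [0, 0, 2], [0, 0, 2], [0, 0, 2], [0, 0, 1.5], [0, 0, 1], [0, 0, 0.3], [0, 0, 0]]' --gripper '[8.7, 8.7, 8.7, 8.7, 8.7, 8.7, 8.7, 8.7, 8.7, 8.7]' --squeeze 12

```text
time_s: 6.25
tool_pos: [0.4429, 0.0041, 0.0886]
tool_rot: [-180.0, 0.0, 90.1]
force: [0.5, 0.4, 0.0]
grip_width: 0.0869
grasp_force: 0.0
```

Emit:
drive_tool --angular '[[0, 0, 0], [0, 0, 0], [0, 0, 0], [0, 0, 0], [0, 0, 0], [0, 0, 0], [0, 0, 0], [0, 0, 0], [0, 0, 0], [0, 0, 0]]' --delta_pos '[[0, 0, 0], [0, 0, 0], [0, 0, 0], [0, 0, 0], [0, 0, 0], [0, 0, 0], [0, 0, 0], [0, 0, 0], [0, 0, 0], [0, 0, 0]]' --gripper '[7.5, 6.5, 5.8, 5.2, 4.7, 4.2, 4, 4, 4, 4]' --squeeze 12

```text
time_s: 7.25
tool_pos: [0.443, 0.0037, 0.0887]
tool_rot: [180.0, -0.0, 90.0]
force: [0.6, 0.3, 1.1]
grip_width: 0.0462
grasp_force: 12.0
```

Emit:
drive_tool --angular '[[0, 0, 0], [0, 0, 0], [0, 0, 0], [0, 0, 0], [0, 0, 0], [0, 0, 0], [0, 0, 0], [0, 0, 0], [0, 0, 0], [0, 0, 0], [0, 0, 0], [0, 0, 0], [0, 0, 0], [0, 0, 0], [0, 0, 0], [0, 0, 0], [0, 0, 0], [0, 0, 0], [0, 0, 0], [0, 0, 0]]' --delta_pos '[[0, 0, -0.5], [0, 0, -1.5], [0, 0, -2], [0, 0, -2], [0, 0, -2], [0, 0, -1.5], [0, 0, -0.5], [-1, 0.1, 0], [-2, 0.1, 0], [-2.5, 0.1, 0], [-2.5, 0.1, 0], [-2.5, 0, 0], [-2.5, 0, 0], [-2.5, 0, 0], [-2.5, 0, 0], [-2.5, 0, 0], [-2.5, 0, 0], [-2.5, 0, 0], [-1.5, 0, 0], [0, 0, 0]]' --gripper '[4, 4, 4, 4, 4, 4, 4, 4, 4, 4, 4, 4, 4, 4, 4, 4, 4, 4, 4, 4]'

```text
time_s: 9.25
tool_pos: [0.445, -0.2695, 0.1877]
tool_rot: [-179.9, 0.1, 89.7]
force: [-1.2, -0.7, -0.8]
grip_width: 0.0463
grasp_force: 12.0
```

```bash
python3 - <<'E'
from h import *
p=eyes.read_camera("side"); cv2.imwrite("pics/s1.png",p["pixels"][80:320,180:500,::-1].repeat(2,0).repeat(2,1))
o=telemetry.get_obs();print(o["tool_pos"],o["grip_width"],o["force"])
E
```

```text
[ 0.4454472  -0.26770932  0.18767717] 0.04646107205478727 [ 0.731424    0.18874982 -1.00410268]
```

View pics/s1.png

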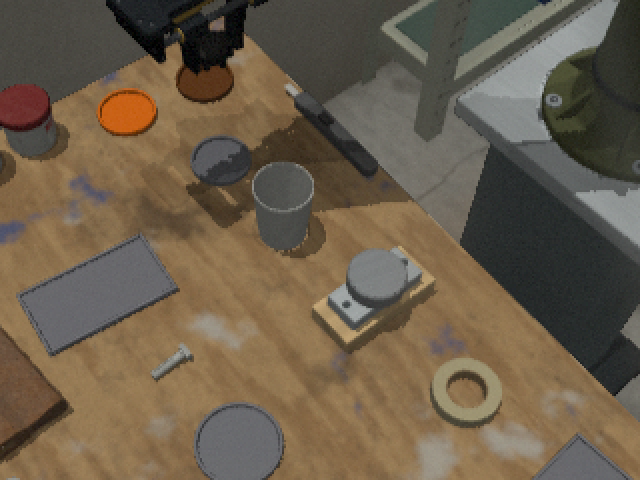

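The knob is held between the fingers at about (212,45) in the crop, and the disc, bar and block are undisturbed at (375,285). Now I lower it into the small dish.

Emit:
drive_tool --angular '[[0, 0, 0], [0, 0, 0], [0, 0, 0], [0, 0, 0], [0, 0, 0], [0, 0, 0], [0, 0, 0], [0, 0, 0], [0, 0, 0], [0, 0, 0], [0, 0, 0]]' --delta_pos '[[0.15, 0.15, 1.2], [0, 0, 2.5], [0, 0, 2.5], [0, 0, 2.5], [0, 0, 2.5], [0, 0, 2], [0, 0, 1.3], [0, 0, 0.8], [0, 0, 0.6], [0, 0, 0.3], [0, 0, 0]]' --gripper '[4, 4, 4, 4, 4, 4, 4, 4, 4, 4, 4]'

```text
time_s: 10.4
tool_pos: [0.4486, -0.2649, 0.0267]
tool_rot: [180.0, -0.0, 90.0]
force: [0.3, 0.0, 0.6]
grip_width: 0.0464
grasp_force: 12.0
```

Emit:
drive_tool --angular '[[0, 0, 0], [0, 0, 0], [0, 0, 0], [0, 0, 0], [0, 0, 0], [0, 0, 0], [0, 0, 0], [0, 0, 0], [0, 0, 0], [0, 0, 0], [0, 0, 0], [0, 0, 0], [0, 0, 0], [0, 0, 0], [0, 0, 0], [0, 0, 0]]' --delta_pos '[[0, 0, 0.15], [0, 0, 0], [0, 0, 0], [0, 0, 0], [0, 0, 0], [0, 0, 0], [0, 0, 0], [0, 0, 0], [0, 0, -1], [0, 0, -2], [0, 0, -2.5], [0, 0, -3], [0, 0, -3], [0, 0, -3], [0, 0, -2.5], [0, 0, 0]]' --gripper '[4.6, 4.9, 5.3, 5.7, 6.2, 6.7, 7.5, 8.4, 8.7, 8.7, 8.7, 8.7, 8.7, 8.7, 8.7, 8.7]'

```text
time_s: 12.0
tool_pos: [0.4502, -0.2663, 0.1989]
tool_rot: [179.6, 0.0, 90.0]
force: [0.4, 0.1, -0.6]
grip_width: 0.0873
grasp_force: 0.0
```

Emit:
drive_tool --angular '[[0, 0, 0], [0, 0, 0], [0, 0, 0], [0, 0, 0], [0, 0, 0], [0, 0, 0], [0, 0, 0], [0, 0, 0], [0, 0, 0], [0, 0, 0], [0, 0, 0]]' --delta_pos '[[1.5, -0.1, 0], [2.8, -0.1, 0], [3, -0.1, 0], [3, -0.1, 0], [3, -0.1, 0], [3, -0.1, 0], [3, 0, 0], [3, 0, 0], [3, 0, 0], [1.3, 0, 0], [0, 0, 0]]' --gripper '[8.7, 8.7, 8.7, 8.7, 8.7, 8.7, 8.7, 8.7, 8.7, 8.7, 8.7]'

```text
time_s: 13.1
tool_pos: [0.442, 0.0022, 0.1947]
tool_rot: [-180.0, 0.0, 90.2]
force: [-0.5, -0.4, -0.3]
grip_width: 0.0866
grasp_force: 0.0
```

```bash
python3 - <<'E'
from h import *
p=look("side",[("clamp_knob",.03),("cup",.085),("disc_weight",.067)])
cv2.imwrite("pics/s2.png",p["pixels"][80:320,180:500,::-1].repeat(2,0).repeat(2,1))
look("top",[("clamp_knob",.03),("cup",.085)])
o=telemetry.get_obs();print(o["tool_pos"],o["tool_rot"])
E
```

```text
side clamp_knob 0.82 [288. 155.] [ 452.2 -261.    55.1   45.2   52.8]
side cup 0.62 [320. 184.] [ 469.6 -123.6  116.3   61.6   59.4]
side cup 0.58 [367. 221.] [454.4   9.1  68.   59.3  38.6]
side disc_weight 0.63 [368. 219.] [445.5   2.4  72.4  63.2  48.2]
top clamp_knob 0.79 [403. 289.] [ 447.8 -265.9   45.2   43.1  178.1]
top clamp_knob 0.22 [170. 291.] [445.4 285.  125.7  71.8   3. ]
top cup 0.91 [349. 285.] [ 455.4 -137.9   68.5   65.9   89.2]
[4.42402640e-01 9.02877727e-06 1.95068570e-01] [ 1.79997144e+02 -8.13496756e-03  8.98821512e+01]
```

View pics/s2.png

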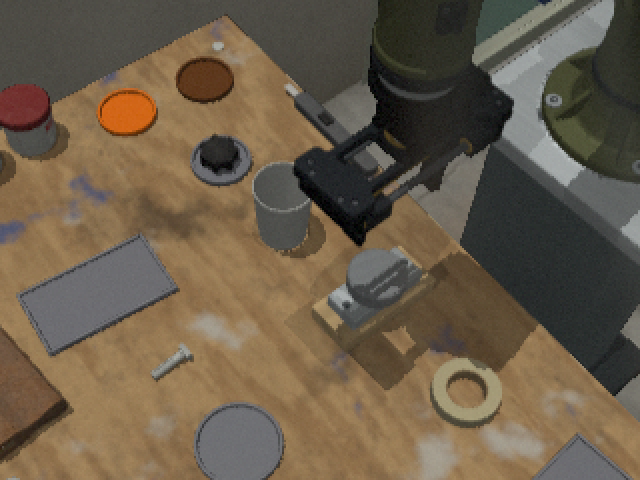

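The knob sits in the small dish at (220,155) in the crop, within 1 mm of centre. The cup has not moved. Disc next.

Emit:
drive_tool --angular '[[0, 0, 0], [0, 0, 0], [0, 0, 0], [0, 0, 0], [0, 0, 0], [0, 0, 0], [0, 0, 0], [0, 0, 0], [0, 0, 0]]' --delta_pos '[[0, 0, 1.2], [0, 0, 2.2], [0, 0, 2.5], [0, 0, 2.5], [0, 0, 2], [0, 0, 1.2], [0, 0, 0.8], [0, 0, 0.4], [0, 0, 0]]' --gripper '[8.7, 8.7, 8.7, 8.7, 8.7, 8.7, 8.7, 8.7, 8.7]'

```text
time_s: 14.35
tool_pos: [0.4425, 0.0011, 0.067]
tool_rot: [180.0, 0.0, 90.0]
force: [0.3, -0.2, 0.1]
grip_width: 0.0866
grasp_force: 0.0
```

Emit:
drive_tool --angular '[[0, 0, 0], [0, 0, 0], [0, 0, 0], [0, 0, 0], [0, 0, 0], [0, 0, 0], [0, 0, 0], [0, 0, 0]]' --delta_pos '[[0, 0, 0], [0, 0, 0], [0, 0, 0], [0, 0, 0], [0, 0, 0], [0, 0, 0], [0, 0, 0], [0, 0, 0]]' --gripper '[8, 7.4, 6.9, 6.5, 6.1, 6, 6, 6]' --squeeze 35

```text
time_s: 15.15
tool_pos: [0.4424, 0.0012, 0.0672]
tool_rot: [180.0, -0.0, 90.0]
force: [-0.7, 0.7, 2.5]
grip_width: 0.0624
grasp_force: 35.0
```

Emit:
drive_tool --angular '[[0, 0, 0], [0, 0, 0], [0, 0, 0], [0, 0, 0], [0, 0, 0], [0, 0, 0], [0, 0, 0], [0, 0, 0], [0, 0, 0], [0, 0, 0], [0, 0, 0], [0, 0, 0], [0, 0, 0], [0, 0, 0], [0, 0, 0], [0, 0, 0], [0, 0, 0], [0, 0, 0]]' --delta_pos '[[0, 0, -0.5], [0, 0, -1], [0, 0, -1.5], [0, 0, -2], [0, 0, -1.5], [0, 0, -1], [0, 0, -0.5], [0.2, 1, 0], [0.4, 2, 0], [0.5, 2.5, 0], [0.5, 2.5, 0], [0.5, 2.5, 0], [0.5, 2.5, 0], [0.4, 2.5, 0], [0.3, 2.5, 0], [0.2, 2, 0], [0.1, 1.4, 0], [0, 0.4, 0]]' --gripper '[6, 6, 6, 6, 6, 6, 6, 6, 6, 6, 6, 6, 6, 6, 6, 6, 6, 6]'

```text
time_s: 16.95
tool_pos: [0.6609, 0.0377, 0.1455]
tool_rot: [-179.9, 0.1, 90.1]
force: [-0.0, -0.7, -4.8]
grip_width: 0.0625
grasp_force: 35.0
```

```bash
python3 - <<'E'
from h import *
p=eyes.read_camera("side"); cv2.imwrite("pics/s3.png",p["pixels"][80:360,180:500,::-1].repeat(2,0).repeat(2,1))
look("side",[("disc_weight",.130)])
o=telemetry.get_obs();print(o["tool_pos"],o["tool_rot"],o["grip_width"],o["force"])
E
```

```text
side disc_weight 0.58 [303. 281.] [657.6  52.5  58.6  27.7 178.9]
[0.65943725 0.03694066 0.14621616] [-1.79878136e+02  2.87513065e-02  8.99913190e+01] 0.06260760285534234 [-0.2793379  -0.07336866 -3.71956331]
```

View pics/s3.png

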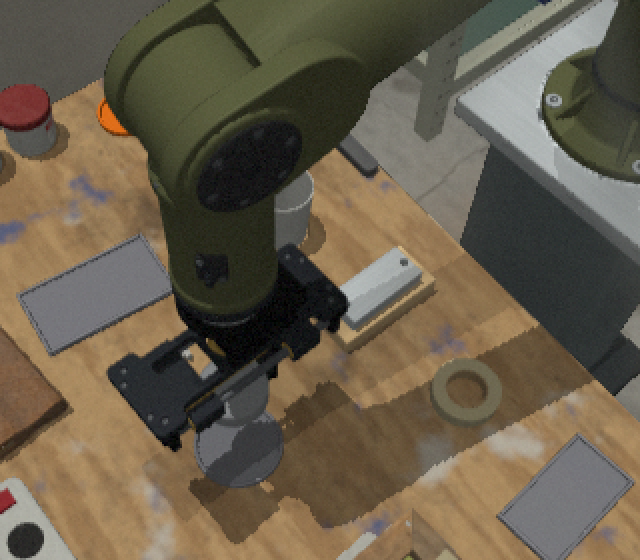

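The disc is held level above the large dish at (238,440) in the crop, and the bar and block are still stacked at (385,290). Lowering it now.

Emit:
drive_tool --angular '[[0, 0, 0], [0, 0, 0], [0, 0, 0], [0, 0, 0], [0, 0, 0], [0, 0, 0], [0, 0, 0], [0, 0, 0], [0, 0, 0]]' --delta_pos '[[0, 0, 1.2], [0, 0, 2], [0, 0, 2.5], [0, 0, 2.5], [0, 0, 1.8], [0, 0, 1], [0, 0, 0.6], [0, 0, 0.3], [0, 0, 0]]' --gripper '[6, 6, 6, 6, 6, 6, 6, 6, 6]'

```text
time_s: 18.0
tool_pos: [0.6608, 0.0371, 0.0285]
tool_rot: [179.9, -0.0, 90.0]
force: [0.6, 0.4, -3.6]
grip_width: 0.0629
grasp_force: 35.0
```

Emit:
drive_tool --angular '[[0, 0, 0], [0, 0, 0], [0, 0, 0], [0, 0, 0], [0, 0, 0], [0, 0, 0], [0, 0, 0], [0, 0, 0], [0, 0, 0], [0, 0, 0], [0, 0, 0], [0, 0, 0], [0, 0, 0]]' --delta_pos '[[0, 0, 0.15], [0, 0, 0.1], [0, 0, 0], [0, 0, 0], [0, 0, 0], [0, 0, 0], [0, 0, 0], [0, 0, -1], [0, 0, -2.5], [0, 0, -3], [0, 0, -3], [0, 0, -2.5], [0, 0, -1]]' --gripper '[6, 6, 6.4, 6.8, 7.4, 8, 8.7, 8.7, 8.7, 8.7, 8.7, 8.7, 8.7]'

```text
time_s: 19.3
tool_pos: [0.662, 0.0368, 0.1594]
tool_rot: [179.7, -0.1, 90.0]
force: [0.3, -0.3, -0.0]
grip_width: 0.0871
grasp_force: 0.0
```

Emit:
drive_tool --angular '[[0, 0, 0], [0, 0, 0], [0, 0, 0], [0, 0, 0], [0, 0, 0], [0, 0, 0], [0, 0, 0], [0, 0, 0], [0, 0, 0], [0, 0, 0]]' --delta_pos '[[-0.3, -1.5, 0], [-0.4, -2.5, 0], [-0.5, -3, 0], [-0.5, -3, 0], [-0.5, -3, 0], [-0.5, -3, 0], [-0.5, -3, 0], [-0.3, -2, 0], [-0.1, -0.9, 0], [0, 0, 0]]' --gripper '[8.7, 8.7, 8.7, 8.7, 8.7, 8.7, 8.7, 8.7, 8.7, 8.7]'

```text
time_s: 20.3
tool_pos: [0.4407, 0.0014, 0.1555]
tool_rot: [180.0, -0.1, 90.0]
force: [0.6, 0.0, -0.5]
grip_width: 0.0868
grasp_force: 0.0
```

Emit:
drive_tool --angular '[[0, 0, -0.131], [0, 0, -0.131], [0, 0, -0.131], [0, 0, -0.131], [0, 0, -0.131], [0, 0, -0.131], [0, 0, -0.131], [0, 0, -0.131], [0, 0, -0.131], [0, 0, -0.131], [0, 0, -0.131], [0, 0, -0.13], [0, 0, 0]]' --delta_pos '[[0, 0, 0], [0, 0, 0], [0, 0, 0], [0, 0, 0], [0, 0, 0], [0, 0, 0], [0, 0, 0], [0, 0, 0], [0, 0, 0], [0, 0, 0], [0, 0, 0], [0, 0, 0], [0, 0, 0]]' --gripper '[8.7, 8.7, 8.7, 8.7, 8.7, 8.7, 8.7, 8.7, 8.7, 8.7, 8.7, 8.7, 8.7]'

```text
time_s: 21.6
tool_pos: [0.4425, 0.0012, 0.1559]
tool_rot: [-179.9, 0.1, -180.0]
force: [0.4, 1.0, 0.1]
grip_width: 0.0871
grasp_force: 0.0
```

```bash
python3 - <<'E'
from h import *
p=look("side",[("disc_weight",.025),("clamp_knob",.03),("spacer_bar",.045),("packing_block",.025)])
cv2.imwrite("pics/s4.png",p["pixels"][80:360,180:500,::-1].repeat(2,0).repeat(2,1))
look("top",[("disc_weight",.025),("spacer_bar",.045)])
o=telemetry.get_obs();print(o["tool_pos"],o["tool_rot"],o["qpos"])
E
```

```text
side disc_weight 0.56 [300. 301.] [661.5  37.2  66.2  62.2  50.6]
side clamp_knob 0.61 [289. 154.] [ 452.1 -262.9   52.2   43.    52.8]
side clamp_knob 0.59 [364. 242.] [446.6   4.5 139.2  68.  178.8]
side spacer_bar 0.64 [362. 224.] [4.441e+02 1.800e+00 1.061e+02 5.100e+01 1.000e-01]
side packing_block 0.62 [362. 244.] [445.1   3.8 135.9  65.5 176.5]
top disc_weight 0.85 [272. 202.] [658.   37.3  62.9  61.4  26.5]
[0.44142274 0.00107651 0.15555759] [-1.79995176e+02  5.14970293e-03  1.79963362e+02] [-62.73608621 -10.23927569  55.39693424 118.82340042   9.13224658
  67.29053541  78.64250709]
```

View pics/s4.png

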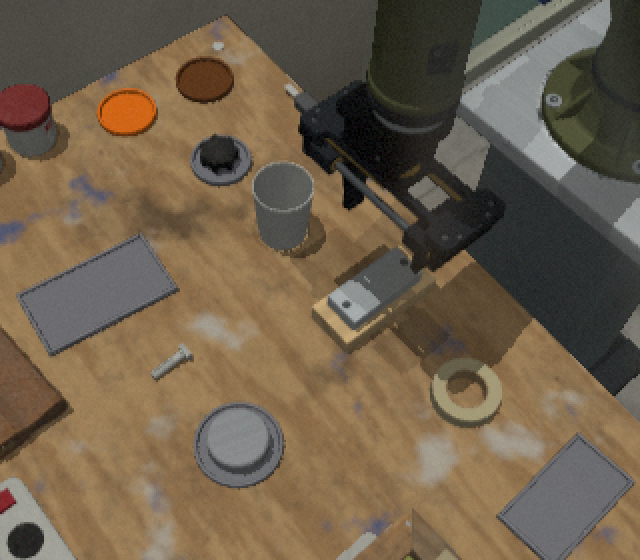

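The disc lies flat in the large dish at (238,440). The bar lies on the block at (370,290), with the gripper above it and turned. Bar next.

Emit:
drive_tool --angular '[[0, 0, 0], [0, 0, 0], [0, 0, 0], [0, 0, 0], [0, 0, 0], [0, 0, 0], [0, 0, 0], [0, 0, 0], [0, 0, 0]]' --delta_pos '[[0, 0, 1], [0, 0, 2], [0, 0, 2], [0, 0, 2], [0, 0, 1.6], [0, 0, 1.2], [0, 0, 0.7], [0, 0, 0.35], [0, 0, 0]]' --gripper '[8.7, 8.7, 8.7, 8.7, 8.7, 8.7, 8.7, 8.7, 8.7]'

```text
time_s: 22.9
tool_pos: [0.4412, 0.0009, 0.0468]
tool_rot: [-180.0, -0.0, 180.0]
force: [-0.3, 0.6, -0.4]
grip_width: 0.0869
grasp_force: 0.0
```

Emit:
drive_tool --angular '[[0, 0, 0], [0, 0, 0], [0, 0, 0], [0, 0, 0], [0, 0, 0], [0, 0, 0], [0, 0, 0], [0, 0, 0], [0, 0, 0], [0, 0, 0]]' --delta_pos '[[0, 0, 0], [0, 0, 0], [0, 0, 0], [0, 0, 0], [0, 0, 0], [0, 0, 0], [0, 0, 0], [0, 0, 0], [0, 0, 0], [0, 0, 0]]' --gripper '[7.5, 6.5, 5.7, 5.1, 4.6, 4.2, 4, 4, 4, 4]' --squeeze 30

```text
time_s: 23.9
tool_pos: [0.4415, 0.0007, 0.0471]
tool_rot: [-180.0, 0.0, 180.0]
force: [-0.5, -2.9, 1.8]
grip_width: 0.0439
grasp_force: 30.0
```

Emit:
drive_tool --angular '[[0, 0, 0], [0, 0, 0], [0, 0, 0], [0, 0, 0], [0, 0, 0], [0, 0, 0], [0, 0, 0], [0, 0, 0], [0, 0, 0], [0, 0, 0], [0, 0, 0], [0, 0, 0], [0, 0, 0], [0, 0, 0], [0, 0, 0], [0, 0, 0], [0, 0, 0], [0, 0, 0], [0, 0, -0.025], [0, 0, -0.025]]' --delta_pos '[[0, 0, -0.5], [0, 0, -1.5], [0, 0, -2], [0, 0, -2], [0, 0, -1.5], [0, 0, -0.5], [-0.1, 1, 0], [-0.1, 2, 0], [-0.1, 2.7, 0], [-0.1, 2.7, 0], [-0.1, 2.7, 0], [0, 2.7, 0], [0, 2.7, 0], [0, 2.7, 0], [0, 2.7, 0], [0, 2.7, 0], [0, 2.5, 0], [0, 1.6, 0], [0, 0, 0], [0, 0, 0]]' --gripper '[4, 4, 4, 4, 4, 4, 4, 4, 4, 4, 4, 4, 4, 4, 4, 4, 4, 4, 4, 4]'

```text
time_s: 25.9
tool_pos: [0.446, 0.2871, 0.1262]
tool_rot: [-179.9, -0.1, -177.0]
force: [0.2, -0.8, -2.1]
grip_width: 0.0437
grasp_force: 30.0
```

```bash
python3 - <<'E'
from h import *
p=look("side",[("packing_block",.025),("short_tray",.008)])
cv2.imwrite("pics/s5.png",p["pixels"][180:400,240:600,::-1].repeat(2,0).repeat(2,1))
o=telemetry.get_obs();print(o["tool_pos"],o["tool_rot"],o["qpos"],o["force"])
E
```

```text
side packing_block 0.82 [368. 230.] [444.2   2.3 137.5  65.7 178.4]
side short_tray 0.64 [455. 338.] [455.  287.4 114.3  73.2   2.6]
side short_tray 0.31 [472. 314.] [411.8 282.6  72.7  48.5   2.5]
[0.44649472 0.28655269 0.12689402] [-1.79983774e+02 -2.74793093e-02 -1.77239167e+02] [-77.65205273  10.87677581  46.58388175 109.22701536  -8.80473572
  63.55388493  65.12446226] [ 0.88230143  0.29947302 -2.50983607]
```

View pics/s5.png

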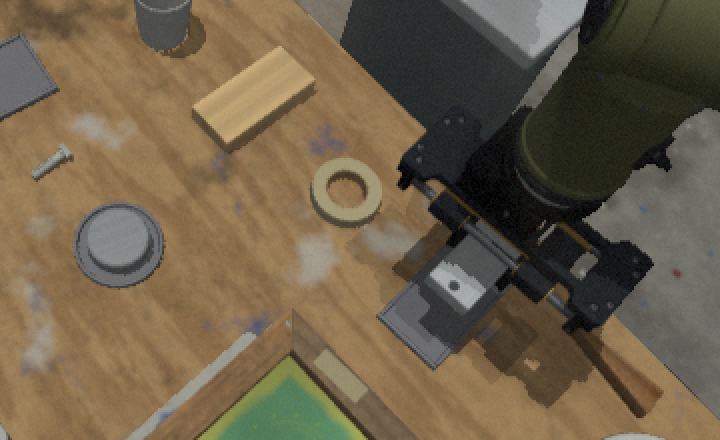

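The bar is held over the short tray at (450,300) in the crop and is aligned with it. The block stays behind at (255,97). Lower and release.

Emit:
drive_tool --angular '[[0, 0, 0], [0, 0, 0], [0, 0, 0], [0, 0, 0], [0, 0, 0], [0, 0, 0], [0, 0, 0], [0, 0, 0], [0, 0, 0]]' --delta_pos '[[0, 0.1, 1], [0, 0, 2], [0, 0, 2], [0, 0, 2], [0, 0, 1.4], [0, 0, 0.8], [0, 0, 0.5], [0, 0, 0.3], [0, 0, 0]]' --gripper '[4, 4, 4, 4, 4, 4, 4, 4, 4]'

```text
time_s: 26.95
tool_pos: [0.4465, 0.2893, 0.0272]
tool_rot: [180.0, 0.0, -177.1]
force: [0.4, 0.4, -2.0]
grip_width: 0.0436
grasp_force: 30.0
```

Emit:
drive_tool --angular '[[0, 0, 0], [0, 0, 0], [0, 0, 0], [0, 0, 0], [0, 0, 0], [0, 0, 0], [0, 0, 0], [0, 0, 0], [0, 0, 0], [0, 0, 0], [0, 0, 0], [0, 0, 0], [0, 0, 0], [0, 0, 0], [0, 0, 0.05]]' --delta_pos '[[0, 0, 0.1], [0, 0, 0], [0, 0, 0], [0, 0, 0], [0, 0, 0], [0, 0, 0], [0, 0, 0], [0, 0, 0], [0, 0, 0], [0, 0, -1], [0, 0, -2.5], [0, 0, -3], [0, 0, -2.5], [0, 0, -1], [0, 0, 0]]' --gripper '[4, 4.6, 5, 5.4, 5.9, 6.5, 7.2, 8, 8.7, 8.7, 8.7, 8.7, 8.7, 8.7, 8.7]'

```text
time_s: 28.45
tool_pos: [0.4472, 0.2899, 0.128]
tool_rot: [179.8, 0.1, 180.0]
force: [0.1, 0.9, -0.5]
grip_width: 0.0868
grasp_force: 0.0
```

Emit:
drive_tool --angular '[[0, 0, 0], [0, 0, 0], [0, 0, 0], [0, 0, 0], [0, 0, 0], [0, 0, 0], [0, 0, 0], [0, 0, 0], [0, 0, 0], [0, 0, 0], [0, 0, 0], [0, 0, 0]]' --delta_pos '[[0.1, -1.5, 0], [0.1, -2.8, 0], [0.1, -3, 0], [0, -3, 0], [0, -3, 0], [0, -3, 0], [0, -3, 0], [0, -3, 0], [0, -3, 0], [0, -2.2, 0], [0, -1, 0], [0, 0, 0]]' --gripper '[8.7, 8.7, 8.7, 8.7, 8.7, 8.7, 8.7, 8.7, 8.7, 8.7, 8.7, 8.7]'

```text
time_s: 29.65
tool_pos: [0.4426, 0.0027, 0.1255]
tool_rot: [180.0, -0.1, 179.9]
force: [0.5, 0.5, -0.0]
grip_width: 0.0871
grasp_force: 0.0
```

```bash
python3 - <<'E'
from h import *
T=[("spacer_bar",.023),("packing_block",.025)]
p=look("side",T);look("top",T)
o=telemetry.get_obs();print(o["tool_pos"],o["tool_rot"],o["qpos"])
cv2.imwrite("pics/s6.png",p["pixels"][80:400,200:600,::-1].repeat(2,0)[:600].repeat(2,1))
E
```

```text
side spacer_bar 0.55 [466. 329.] [448.4 289.5 108.4  44.    2.9]
side packing_block 0.81 [364. 230.] [448.7   2.6 128.9  67.4 178.6]
top spacer_bar 0.66 [350. 285.] [ 458.1 -145.5   71.6   66.5   89.2]
top spacer_bar 0.65 [167. 293.] [446.8 290.1 100.2  45.3   2.4]
[0.44328157 0.00509206 0.1259871 ] [-1.79975786e+02 -3.37125705e-03 -1.79870049e+02] [-66.510195    -7.27131178  60.29002994 120.63935922   7.10335726
  63.16330591  80.48962431]
```

View pics/s6.png

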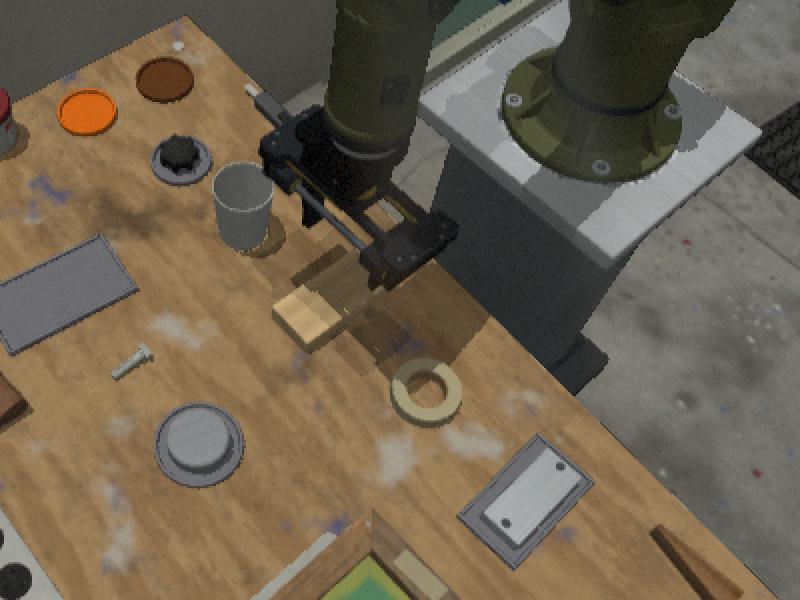

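The bar lies in the short tray at (530,500), within 2 mm of centre. The block is under the gripper, so it goes next. I keep the gripper a few mm to +y so its body stays clear of the cup.

Emit:
drive_tool --angular '[[0, 0, 0], [0, 0, 0], [0, 0, 0], [0, 0, 0], [0, 0, 0], [0, 0, 0], [0, 0, 0], [0, 0, 0], [0, 0, 0]]' --delta_pos '[[0.2, 0.1, 1], [0, 0, 2], [0, 0, 2], [0, 0, 2], [0, 0, 1.4], [0, 0, 0.8], [0, 0, 0.5], [0, 0, 0.3], [0, 0, 0]]' --gripper '[8.7, 8.7, 8.7, 8.7, 8.7, 8.7, 8.7, 8.7, 8.7]'

```text
time_s: 30.85
tool_pos: [0.4411, 0.0051, 0.0258]
tool_rot: [-180.0, -0.0, -180.0]
force: [0.8, 0.4, -0.0]
grip_width: 0.0871
grasp_force: 0.0
```

Emit:
drive_tool --angular '[[0, 0, 0], [0, 0, 0], [0, 0, 0], [0, 0, 0], [0, 0, 0], [0, 0, 0], [0, 0, 0], [0, 0, 0], [0, 0, 0]]' --delta_pos '[[0, 0, 0], [0, 0, 0], [0, 0, 0], [0, 0, 0], [0, 0, 0], [0, 0, 0], [0, 0, 0], [0, 0, 0], [0, 0, 0]]' --gripper '[8, 7.4, 6.8, 6.3, 5.9, 5.6, 5.6, 5.6, 5.6]' --squeeze 30

```text
time_s: 31.75
tool_pos: [0.4416, 0.0048, 0.0263]
tool_rot: [-180.0, 0.0, 180.0]
force: [-0.9, -3.1, 5.3]
grip_width: 0.0597
grasp_force: 30.0
```

```bash
python3 - <<'E'
from h import *
look("top",[("cup",.085)])
o=telemetry.get_obs();print(o["tool_pos"],o["tool_rot"],o["qpos"],o["grip_width"])
E
```

```text
top cup 0.88 [354. 287.] [ 454.6 -139.4   65.4   63.   152.6]
[0.44164595 0.00485678 0.02626931] [-1.79986577e+02  3.10783492e-02 -1.79996514e+02] [-62.91955715  10.41036273  63.08101321 125.96471028 -12.14355491
  49.88922866  97.66678866] 0.05950689653991364
```

Emit:
drive_tool --angular '[[0, 0, 0], [0, 0, 0], [0, 0, 0], [0, 0, 0], [0, 0, 0], [0, 0, 0], [0, 0, 0], [0, 0, 0], [0, 0, 0], [0, 0, 0], [0, 0, 0], [0, 0, 0], [0, 0, 0], [0, 0, 0], [0, 0, 0], [0, 0, 0], [0, 0, 0], [0, 0, 0]]' --delta_pos '[[0, 0, -0.5], [0, 0, -1.5], [0, 0, -2], [0, 0, -2], [0, 0, -2], [0, 0, -1.5], [0, 0, -0.5], [-1, 0, 0], [-2, 0, 0], [-2.5, 0, 0], [-2.5, 0, 0], [-2.5, 0, 0], [-2.5, 0, 0], [-2.5, 0, 0], [-2.5, 0, 0], [-2.5, 0, 0], [-2.1, 0, 0], [0, 0, 0]]' --gripper '[5.6, 5.6, 5.6, 5.6, 5.6, 5.6, 5.6, 5.6, 5.6, 5.6, 5.6, 5.6, 5.6, 5.6, 5.6, 5.6, 5.6, 5.6]'

```text
time_s: 33.65
tool_pos: [0.6686, 0.0059, 0.124]
tool_rot: [-179.9, -0.1, -179.9]
force: [0.4, -0.2, -2.1]
grip_width: 0.0596
grasp_force: 30.0
```

Emit:
drive_tool --angular '[[0, 0, 0], [0, 0, 0], [0, 0, 0], [0, 0, 0], [0, 0, 0], [0, 0, 0], [0, 0, 0], [0, 0, 0], [0, 0, 0], [0, 0, 0], [0, 0, 0.033], [0, 0, 0.033], [0, 0, 0.033], [0, 0, 0.032], [0, 0, 0]]' --delta_pos '[[0, -1, 0], [0, -2, 0], [0, -2.5, 0], [0, -2.5, 0], [0, -2.5, 0], [0, -2.5, 0], [0, -2.5, 0], [0, -2.5, 0], [0, -2, 0], [0, -1, 0], [0, 0, 0], [0, 0, 0], [0, 0, 0], [0, 0, 0], [0, 0, 0]]' --gripper '[5.6, 5.6, 5.6, 5.6, 5.6, 5.6, 5.6, 5.6, 5.6, 5.6, 5.6, 5.6, 5.6, 5.6, 5.6]'

```text
time_s: 35.15
tool_pos: [0.6677, -0.2036, 0.1259]
tool_rot: [180.0, -0.0, 172.5]
force: [-0.1, -0.7, -2.3]
grip_width: 0.0597
grasp_force: 30.0
```

```bash
python3 - <<'E'
from h import *
p=look("side",[("long_tray",.008),("packing_block",.12)])
o=telemetry.get_obs();print(o["tool_pos"],o["tool_rot"],o["qpos"],o["force"])
cv2.imwrite("pics/s7.png",p["pixels"][60:360,60:420,::-1].repeat(2,0).repeat(2,1))
E
```

```text
side long_tray 0.98 [229. 230.] [ 669.3 -205.2  156.6   92.4  171.5]
side packing_block 0.61 [290. 156.] [ 495.1 -199.3   49.4   38.5   52.8]
side packing_block 0.58 [206. 205.] [ 714.2 -205.9   74.2   37.1   81.7]
[ 0.66746494 -0.20441789  0.12605282] [1.79997734e+02 9.22075972e-04 1.72549656e+02] [-22.6806354   38.60396686  56.16291126  84.61321471 -32.59385725
  74.18550267 119.12902766] [ 1.30444607  0.32525377 -2.35165056]
```

View pics/s7.png

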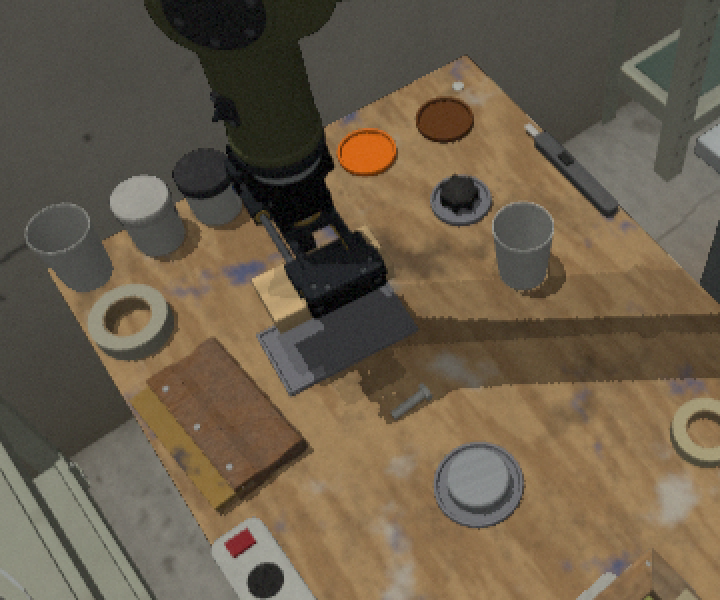

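The block is held above the long tray at (338,335) in the crop, lined up with it, and everything else is in place. Lower and release.

Emit:
drive_tool --angular '[[0, 0, 0], [0, 0, 0], [0, 0, 0], [0, 0, 0], [0, 0, 0], [0, 0, 0], [0, 0, 0], [0, 0, 0], [0, 0, 0]]' --delta_pos '[[0, 0, 1], [0, 0, 1.8], [0, 0, 2], [0, 0, 1.8], [0, 0, 1.3], [0, 0, 0.8], [0, 0, 0.5], [0, 0, 0.3], [0, 0, 0]]' --gripper '[5.6, 5.6, 5.6, 5.6, 5.6, 5.6, 5.6, 5.6, 5.6]'

```text
time_s: 36.2
tool_pos: [0.6676, -0.2049, 0.0312]
tool_rot: [-180.0, 0.0, 172.5]
force: [-0.1, 0.4, -1.6]
grip_width: 0.0595
grasp_force: 30.0
```

Emit:
drive_tool --angular '[[0, 0, 0], [0, 0, 0], [0, 0, 0], [0, 0, 0], [0, 0, 0], [0, 0, 0], [0, 0, 0], [0, 0, 0], [0, 0, 0], [0, 0, 0], [0, 0, 0], [0, 0, 0], [0, 0, 0], [0, 0, 0], [0, 0, 0]]' --delta_pos '[[0, 0, 0.1], [0, 0, 0], [0, 0, 0], [0, 0, 0], [0, 0, 0], [0, 0, 0], [0, 0, 0], [0, 0, 0], [0, 0, -1], [0, 0, -2.5], [0, 0, -3], [0, 0, -3], [0, 0, -3], [0, 0, -2], [0, 0, 0]]' --gripper '[5.6, 6, 6.4, 6.8, 7.3, 7.9, 8.7, 8.7, 8.7, 8.7, 8.7, 8.7, 8.7, 8.7, 8.7]'

```text
time_s: 37.7
tool_pos: [0.6689, -0.2062, 0.1795]
tool_rot: [-179.9, 0.4, 172.5]
force: [-0.1, 0.1, -0.3]
grip_width: 0.0872
grasp_force: 0.0
```

Emit:
drive_tool --angular '[[0, 0, 0], [0, 0, 0], [0, 0, 0], [0, 0, 0], [0, 0, 0], [0, 0, 0], [0, 0, 0], [0, 0, 0], [0, 0, 0], [0, 0, 0]]' --delta_pos '[[0, 1.5, 0], [0, 2.5, 0], [0, 3, 0], [0, 3, 0], [0, 3, 0], [0, 3, 0], [0, 3, 0], [0, 2.5, 0], [0, 1.5, 0], [0, 0, 0]]' --gripper '[8.7, 8.7, 8.7, 8.7, 8.7, 8.7, 8.7, 8.7, 8.7, 8.7]'

```text
time_s: 38.7
tool_pos: [0.6971, 0.0277, 0.1734]
tool_rot: [179.9, -0.1, 172.8]
force: [0.3, 1.3, -0.5]
grip_width: 0.0872
grasp_force: 0.0
```

```bash
python3 - <<'E'
from h import *
T=[("packing_block",.028),("spacer_bar",.023),("clamp_knob",.03),("cup",.085)]
p=look("side",T);look("top",T)
cv2.imwrite("pics/s8.png",cv2.resize(p["pixels"][60:400,60:520,::-1],None,fx=1.7,fy=1.7))
E
```

```text
side packing_block 0.69 [214. 232.] [ 700.2 -203.6   72.9   62.6   81.3]
side spacer_bar 0.6 [466. 326.] [449.6 289.8 108.2  44.5   2.3]
side clamp_knob 0.53 [214. 230.] [ 687.4 -200.3   89.5   74.4  172.9]
side cup 0.73 [322. 180.] [ 469.7 -122.9  114.4   65.6   50.4]
side cup 0.3 [464. 328.] [478.7 292.8 100.   41.3   3.5]
top packing_block 0.83 [376. 198.] [ 664.4 -200.6  133.5   62.3  172.3]
top packing_block 0.29 [165. 294.] [446.4 289.3 100.4  45.1   2.5]
top spacer_bar 0.78 [167. 295.] [446.5 290.7  99.8  46.1   0.8]
top clamp_knob 0.5 [403. 289.] [ 448.9 -264.7   45.4   42.7   89.3]
top cup 0.97 [352. 286.] [ 454.2 -139.1   65.8   64.   160.3]
```

View pics/s8.png

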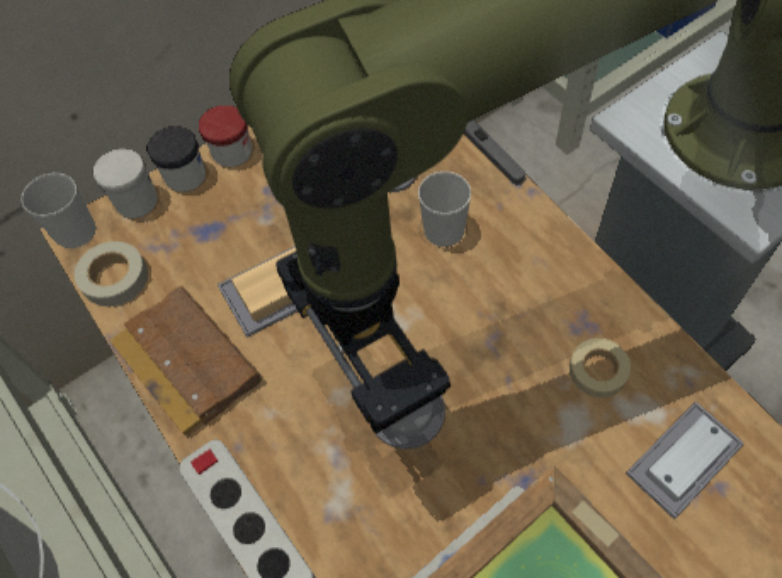

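The block lies inside the long tray at (265,290), about 5 mm off centre. The other parts and the cup are where they should be, and the gripper is clear. Handing in.

```bash
python3 -c "
from cell import env
print(env.sign_off())"
```

```text
the job is handed in; nothing more can be done
None
```

All four parts are in their grey trays, each measured within about 6 mm of its tray's centre. The cup is where it stood, and I handed the job in at about 39 s; the hand-in returned no verdict.

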